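# Close the double-lidded caddy, then lift away the outer lid alone

### The arm

A 6-joint arm with a two-finger parallel gripper is mounted at the origin on a cart in front of the work surface, level with it; the furniture and walls round the work are solid. World frame = base frame: x ahead of the robot, y to its left, z up, the work surface at z = 0. Lengths are in m, angles in rad, forces in N, time in s.
With the tool pointing down it reaches from about 0.25 to 0.775 m from the base axis. Payload 4 kg.
Tool frame: the origin (TCP) lies at the very end of the fingers, on their centre line; the grasp point (between the pads) lies 19 mm behind it; z points along the fingers, y is the line along which they close (so a half turn about z gives the same grasp; the last joint's range is limited). The gripper opens to 94 mm and grips with 3 to 60 N. Pads are 16 mm wide; open, the fingers measure 119 mm over their backs; the gripper's body (75 mm by 177 mm) begins 78 mm behind the grasp point.
Start: joints at [1.134, 0.087, 1.371, -0, 1.684, -0.103], TCP at [0.18, 0.52, 0.206] pointing down, gripper open.
Joint ranges: [-3.1, 3.1], [-0.76, 2.03], [0.27, 2.55], [-1.08, 4.22], [0.17, 2.65], [-2.57, 2.57]. Speed limits (rad/s): [2.79, 2.79, 3.14, 3.14, 3.14, 3.14].

### API

Orientations are given as [roll, pitch, yaw] about the fixed x, y, z axes, in that order (R = Rz(yaw) Ry(pitch) Rx(roll)).
In Python, from bench import robot, vision gives the robot as it stands.
- The arm moves only by the shell command python3 -m crank 'ROWS'. ROWS is JSON, a list of rows, each a list of 3 entries, a list of its own where there are three numbers: the closure, from 0 (fully open) to 1 (shut), then the shift along the tool's x, y, z in m, then the turn, a rotation vector about the tool's x, y, z in degrees. A call has 1 to 8 rows; each row shifts and turns the commanded pose from where the row before left it, along the tool's axes as they then stand; what a row does not reach is not made up. A row lasts 1/10 s, in which the tool goes at most 50 mm and 8.59 degrees, less where a joint would pass 70% of its speed; a pose out of reach is approached as far as the arm can. A call with a gripper value outside its range is refused whole. The fingers move at their own pace and stop on an object; the grip force is fixed at half the most. Time passes only in rows, so rows that do not move let the fingers close. It gives the time, the measured TCP pose, the force, the opening and the grip force at its end, in the units of the state.
- robot.get_obs(): the state, without advancing time (a new reading comes with each control period).
- vision.snapshot(name): name is "side" or "top"; returns a dict with "color" (400x640x3 uint8, red, green, blue), "z_map" (400x640 float32, m along the optical axis (not along the pixel's ray), 0 where there is no reading), "fx", "fy", "cx", "cy" (pixels), "R" (3x3) and "t" (3): a world point X has camera coordinates R X + t. Camera axes: x right, y down, z forward; pixel columns grow to the right and rows downward; lengths in m; the calibration is good to about 2 mm. A picture is of the moment at which its call begins.
- robot.close_job(): hands the job in; it is judged then, once.
The state is a dict: "time": time; "joint_positions": joint angles; "qvel": joint speeds; "joint_torque": joint torques, N m; "tool_pos": TCP position; "ee_rot": TCP orientation; "wrist_force": force on the tool from outside, world axes, zero at the start; "wrist_torque": the same for the moment, N m; "width": finger opening in m; "finger_force": force on a finger pad.
Only numpy, scipy, OpenCV 4.12 (cv2) and the standard library are available. Lean on these libraries where they do the work, as an engineer would, in place of code of your own. Each camera call takes 0.05 s, during which the arm holds its last target. There are 200 camera calls.

### The job

Take the nested pair of lids by the black knob and lower them together, not dropped, onto the open blue caddy, turned so that the inner lid's red tab sits down in the notch above the caddy's red mark and the inner lid is fully home; let go of the knob while the wooden outer lid is still on it. Then grip the wooden collar and lift the outer lid alone straight up until it is well clear above the knob, leaving the inner lid seated, and finish while still holding it up there, ready to be taken from you for washing. Keep the caddy standing and leave the bowl, salt shaker, timer and garlic where they are.

Things in the scene. Friction and masses are not known exactly. Their poses are not given: they have to be found in the camera images.
- caddy: loose upright blue pot, open on top, diameter 96 mm outside, 88 mm inside the mouth, 95 mm high, 0.8 kg; the lids stand to its left or right. Its rim has one notch about 21 mm wide, 16 mm deep, above a vertical red stripe on the wall. Origin: centre of its underside; z up; notch and stripe lie towards its own -x. (A wall cabinet hangs far to the left, from 0.48 m up.)
- mark (a point): middle of the caddy's rim notch, 48 mm from the axis towards the caddy's -x, 87 mm above its underside
- inner_lid: steel lid, 0.15 kg, at first on the worktop under the outer lid. From below: plug 80 mm wide (72 at its tapered foot), 12 deep; flange 94 wide, 4 thick; boss 56 wide, 6 high; black knob. A red tab sticks out towards its own -x. Origin: centre of the plug's underside; z up. Fully home the origin is 83 mm above the caddy's underside, flange on the rim, tab in the notch.
- tab (a point): outer end of the inner lid's red tab, 62 mm from the axis towards the lid's -x, 7 mm above its origin. The tab is 10 mm wide and high and shows beyond the lids. It has about 5 mm of play each side in the notch; turned elsewhere it rides on the rim and the lid stays cocked.
- knob (a point): centre of the top of the inner lid's plain round black knob: 20 mm in diameter, 85 mm above the inner lid's origin, on its axis; nested, the knob stands 32 mm out of the wooden collar. Only the knob lifts both lids together.
- outer_lid: round light wooden lid, 0.12 kg, lying loose on the inner lid's flange: cap 90 mm wide, 13 mm high, with a darker collar on top. A hole 32 mm wide goes right through; the knob stands in it freely. Only gravity joins the lids. Origin: centre of its underside, 16 mm above the inner lid's origin when nested; z up. Raised by 69 mm it clears the knob.
- collar (a point): centre of the top of the outer lid's upright wooden collar, 37 mm above the outer lid's origin; the collar is 48 mm in outside diameter, 24 mm high, standing on the cap. Gripped there, the outer lid lifts alone.
- bowl: bystander: small white bowl, 85 mm wide, 38 mm high, behind the caddy and lids; origin centre of its underside
- salt: bystander: glass salt shaker, 44 mm wide, 90 mm high; origin centre of its underside
- timer: bystander: round wind-up kitchen timer, 62 mm wide, 51 mm high; origin centre of its underside
- garlic: bystander: garlic bulb, 60 mm wide and high; origin centre of its underside
Not all that is in view belongs to the job. Leave any purple look-alike of the inner_lid alone. There is more than one size of the outer_lid; the job needs the smallest.

How it is judged:
By the outcome, as a careful person would: the job done as asked, in the order asked, and still so for the second after the job is handed in, while the arm keeps its last pose, push and grip.
It also fails if it takes over 54 s, if anything falls off the work surface, if the arm or the gripper's body presses on something with over 40 N, if the wrist force passes 120 N, or if a joint passes its speed limit or range.

## Working session

There is one attempt and no reset: what is moved stays moved. The work goes in short steps, Python scripts to look and compute and a shell command to move; the robot and the scene stay as the last step left them, time stands still between calls to the robot, and variables do not carry over. Pictures are saved under pics/ and viewed, at most 10 in all, crops included, and the job is handed in when it is done.

```bash
ls; mkdir -p pics
python3 - <<'E'
from bench import robot, vision
import cv2,numpy as np
print(robot.get_obs())
for n in ("side","top"):
    s=vision.snapshot(n); cv2.imwrite(f"pics/{n}0.png",s["color"][:,:,::-1]); np.savez(f"{n}0.npz",**s)
    print(n,s["fx"],s["fy"],s["cx"],s["cy"],s["R"].round(3).tolist(),s["t"])
E
```

```text
pics
{'time': 0.0, 'joint_positions': array([ 1.13391875e+00,  8.79600191e-02,  1.37224907e+00, -1.24792068e-05,
        1.68358479e+00, -1.03135000e-01]), 'qvel': array([-2.86109618e-04, -9.70573215e-05,  7.92595981e-04,  9.19636775e-04,
        4.52149895e-04, -2.43035065e-05]), 'joint_torque': array([ 2.20068928e-04, -3.40175843e+01, -3.02434659e+01,  7.18423608e-02,
        3.27716873e-02, -1.61678850e-04]), 'tool_pos': array([0.1799643 , 0.51914626, 0.20430406]), 'ee_rot': array([-3.13940185e+00, -2.14283644e-04,  2.80784846e+00]), 'wrist_force': array([ 0.19930693, -0.3492765 ,  0.52430536]), 'wrist_torque': array([-0.00936849,  0.03666383,  0.01973557]), 'finger_force': 0.0, 'width': 0.09386909771612179}
side 365.5267417765573 365.5267417765573 323.4652347975927 202.08240744606746 [[-0.937, -0.349, 0.001], [-0.195, 0.521, -0.831], [0.29, -0.779, -0.556]] [ 0.601847   -0.02333592  1.09831461]
top 373.99504866730354 373.99504866730354 319.04470124940093 203.8054450106186 [[-0.111, -0.994, 0.004], [-0.968, 0.107, -0.227], [0.225, -0.029, -0.974]] [0.36916103 0.5070481  1.00582983]
```

View pics/top0.png

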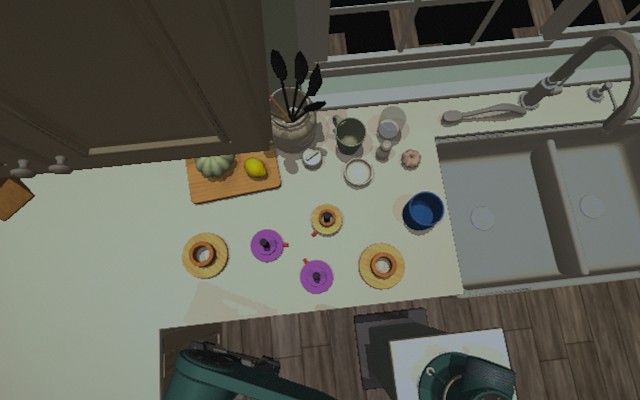

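View pics/side0.png

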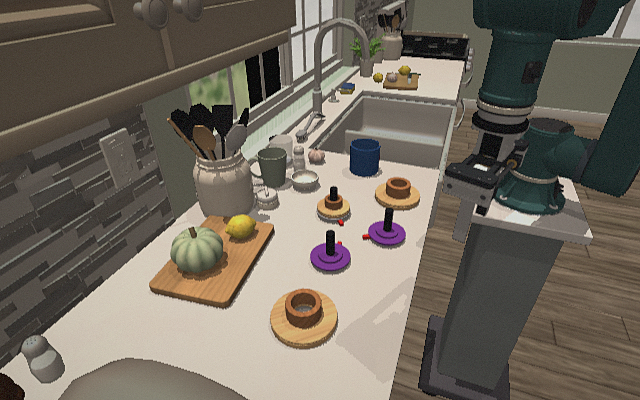

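Top view: the candidates are a nested wooden pair with black knob and red tab at (327,219), purple look-alikes at (267,245) and (317,277), and larger wooden lids without a knob at (205,255) and (382,266). The pair at (327,219) fits, with the smallest wooden lid, a knob and a red tab. The blue caddy is at (424,210). I'll confirm both in an enlarged crop and look for the red mark.

```bash
cat > h.py <<'E'
import numpy as np, cv2
def ray(s,u,v,z):
    "pixel -> world point on plane z"
    R,t=s["R"],s["t"]; c=-R.T@t
    d=R.T@np.array([(u-s["cx"])/s["fx"],(v-s["cy"])/s["fy"],1.])
    return c+d*(z-c[2])/d[2]
def proj(s,X):
    p=s["R"]@np.asarray(X)+s["t"]; return s["fx"]*p[0]/p[2]+s["cx"],s["fy"]*p[1]/p[2]+s["cy"]
def cloud(s):
    v,u=np.mgrid[:400,:640]; z=s["z_map"]
    P=np.stack([(u-s["cx"])/s["fx"]*z,(v-s["cy"])/s["fy"]*z,z],-1)
    return (P-s["t"])@s["R"]
def circ(pts):
    A=np.c_[2*pts,np.ones(len(pts))]; a=np.linalg.lstsq(A,(pts**2).sum(1),rcond=None)[0]
    return a[:2],np.sqrt(a[2]+a[0]**2+a[1]**2)
def mask(s,kind):
    h=cv2.cvtColor(s["color"],cv2.COLOR_RGB2HSV).astype(int); H,S,V=h[...,0],h[...,1],h[...,2]
    if kind=="red": return ((H<6)|(H>174))&(S>170)&(V>90)
    if kind=="blue": return (H>100)&(H<125)&(S>120)&(V>30)
    if kind=="wood": return (H>9)&(H<28)&(S>90)&(V>90)
    if kind=="black": return (V<45)
E
python3 - <<'E'
from h import *
S={n:dict(np.load(f"{n}0.npz")) for n in("side","top")}
def crop(s,u,v,r=30): return cv2.resize(s["color"][v-r:v+r,u-r:u+r,::-1],(400,300) if 0 else (290,290),interpolation=cv2.INTER_CUBIC)
a=np.vstack([np.hstack([crop(S["top"],327,219),crop(S["top"],424,210)]),np.hstack([crop(S["side"],333,205),crop(S["side"],365,157)])])
cv2.imwrite("pics/crop1.png",a)
for n,s in S.items():
    k,l,st,c=cv2.connectedComponentsWithStats(mask(s,"red").astype(np.uint8))
    print(n,[(st[i,4],c[i].round(1).tolist()) for i in range(1,k) if 2<=st[i,4]])
    P=cloud(s); 
    for kind,(u,v),r in (("blue",(424,210) if n=="top" else (365,157),32),("wood",(327,219) if n=="top" else (333,205),22),("black",(327,219) if n=="top" else (333,195),14)):
        m=mask(s,kind); w=np.zeros_like(m); w[v-r:v+r,u-r:u+r]=1; p=P[m&w]; p=p[np.abs(p[:,2])<.3]
        print(n,kind,len(p),np.percentile(p,[2,50,98],axis=0).round(3).tolist())
E
```

```text
side [(np.int32(18), [340.2, 221.7]), (np.int32(27), [365.9, 236.6]), (np.int32(7), [339.7, 242.4])]
side blue 952 [[0.445, -0.022, 0.009], [0.488, 0.058, 0.064], [0.533, 0.072, 0.094]]
side wood 429 [[0.462, 0.262, 0.02], [0.495, 0.314, 0.028], [0.545, 0.34, 0.053]]
side black 94 [[0.495, 0.29, 0.051], [0.502, 0.303, 0.072], [0.512, 0.306, 0.085]]
top [(np.int32(12), [314.0, 233.5]), (np.int32(9), [285.3, 244.7]), (np.int32(8), [304.8, 260.4])]
top blue 1155 [[0.446, -0.023, 0.004], [0.497, 0.011, 0.034], [0.536, 0.068, 0.097]]
top wood 501 [[0.464, 0.254, 0.022], [0.507, 0.294, 0.03], [0.544, 0.334, 0.056]]
top black 45 [[0.496, 0.285, 0.021], [0.5, 0.294, 0.074], [0.516, 0.302, 0.089]]
```

View pics/crop1.png

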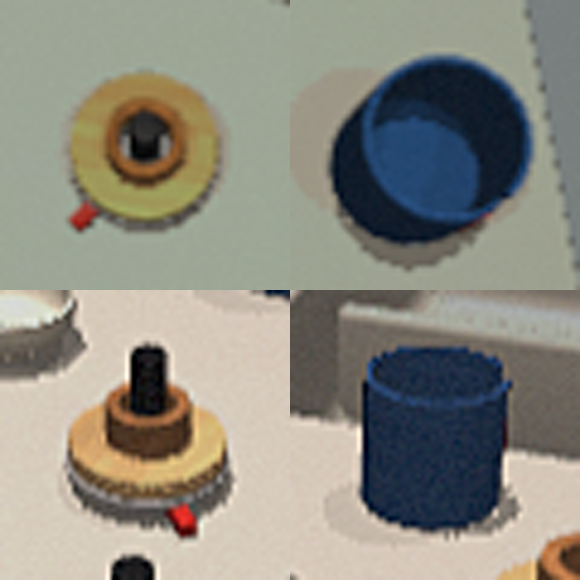

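The crop confirms the pair: small wooden lid, black knob, red tab at lower left, top (314,233). The caddy's red mark shows faintly at its near-right rim, top about (433,226) and side about (379,156). Next I'll measure both.

Run:
```python
from h import *
S={n:dict(np.load(f"{n}0.npz")) for n in("side","top")}
for n,s in S.items():
    u0,v0=(424,210) if n=="top" else (365,157)
    P=cloud(s); w=np.zeros((400,640),bool); w[v0-32:v0+32,u0-32:u0+32]=1
    if n=="side": w[:,:]=0; w[127:190,340:390]=1
    b=mask(s,"blue")&w
    p=P[b]; r=p[(p[:,2]>.085)&(p[:,2]<.103)][:,:2]
    # rim: circle fit robustly
    c,R=circ(r)
    for _ in range(5):
        k=np.abs(np.hypot(*(r-c).T)-R)<.004; c,R=circ(r[k])
    print(n,"caddy rim",c.round(4),R.round(4),k.sum())
    # top: rim by contour of rim bright pixels: rays on z=.095
    C=s["color"].astype(int); red=w&(C[...,0]>1.35*C[...,2])&(C[...,0]>1.6*C[...,1])&(C[...,0]>30)
    q=np.argwhere(red)
    for v,u in q: 
        X=P[v,u]; print(u,v,C[v,u].tolist(),X.round(3), "ang",np.degrees(np.arctan2(*(X[:2]-c)[::-1])).round(1))
    # lids
    u0,v0=(327,219) if n=="top" else (333,205); w=np.zeros((400,640),bool); w[v0-24:v0+24,u0-24:u0+24]=1
    m=mask(s,"wood")&w; p=P[m]; 
    cap=p[(p[:,2]>.024)&(p[:,2]<.034)][:,:2]
    cnt=max(cv2.findContours(m.astype(np.uint8),0,2)[0],key=cv2.contourArea)[:,0]
    e=np.array([ray(s,u,v,.029)[:2] for u,v in cnt]); c,R=circ(e)
    for _ in range(6):
        k=np.abs(np.hypot(*(e-c).T)-R)<.003; c,R=circ(e[k])
    print(n,"cap",c.round(4),R.round(4),k.sum(),len(e))
    kn=P[mask(s,"black")&w]; kn=kn[(kn[:,2]>.06)&(kn[:,2]<.1)]; print("knob",np.median(kn,0).round(4), kn[kn[:,2]>.082].mean(0).round(4))
    uv=(314,233.5) if n=="top" else (340.2,221.7)
    t=ray(s,*uv,.009); print("tab",t.round(4),"ang",np.degrees(np.arctan2(*(t[:2]-c)[::-1])).round(1), np.hypot(*(t[:2]-c)).round(4))
```

```text
side caddy rim [0.491  0.0252] 0.046 172
379 156 [38, 16, 28] [0.443 0.022 0.06 ] ang -176.3
379 157 [35, 18, 20] [0.443 0.023 0.057] ang -176.8
379 158 [45, 10, 23] [0.445 0.009 0.047] ang -160.4
379 159 [70, 39, 40] [0.446 0.005 0.041] ang -156.5
389 179 [175, 104, 57] [0.385 0.142 0.052] ang 132.2
388 180 [189, 113, 63] [0.386 0.149 0.052] ang 130.3
387 182 [180, 109, 60] [0.386 0.162 0.052] ang 127.5
387 183 [159, 99, 59] [0.385 0.166 0.052] ang 126.9
386 187 [53, 31, 21] [0.387 0.164 0.037] ang 126.7
386 189 [52, 32, 11] [0.386 0.168 0.033] ang 126.3
side cap [0.502  0.3015] 0.0458 37 63
knob [0.5027 0.3022 0.0765] [0.5048 0.2974 0.0836]
tab [0.4702 0.3347 0.009 ] ang 133.8 0.0459
top caddy rim [0.4918 0.0222] 0.0456 177
434 224 [107, 62, 79] [0.449 0.003 0.076] ang -155.6
431 226 [55, 29, 34] [0.447 0.004 0.053] ang -158.0
top cap [0.5045 0.2942] 0.043 49 71
knob [0.503  0.2937 0.0856] [0.5042 0.293  0.086 ]
tab [0.4689 0.3342 0.009 ] ang 131.7 0.0535
```

Run:
```python
from h import *
s=dict(np.load("top0.npz")); P=cloud(s); c=np.array([.4915,.0225])
for a in range(150,250,4):
    o=[]
    for z in (.094,.086):
        X=[c[0]+.047*np.cos(np.radians(a)),c[1]+.047*np.sin(np.radians(a)),z]; u,v=proj(s,X)
        col=cv2.remap(s["color"],np.float32([[u]]),np.float32([[v]]),1)[0,0]; o+= [(round(u,1),round(v,1)),col.tolist(),round(float(P[round(v),round(u),2]),3)]
    print(a,*o)
from bench import vision
for n in ("side","top"):
    s=dict(np.load(n+"0.npz")); 
    i=mask(s,"black"); u,v=(327,219) if n=="top" else (333,195); w=np.zeros_like(i); w[v-14:v+14,u-10:u+10]=1
    q=np.argwhere(i&w)[:,::-1]; print(n,"black px",q.min(0),q.max(0),q.mean(0).round(1),"proj",np.round(proj(s,[.5045,.295,.085]),1),np.round(proj(s,[.5045,.295,.053]),1))
b=cv2.resize(dict(np.load("top0.npz"))["color"][185:235,400:450,::-1],(590,590),interpolation=cv2.INTER_NEAREST)
cv2.imwrite("pics/cad.png",np.clip(b.astype(int)*1.8,0,255).astype(np.uint8))
```

```text
150 (np.float64(420.1), np.float64(223.8)) [27, 55, 89] 0.087 (np.float64(419.3), np.float64(224.3)) [19, 36, 58] 0.082
154 (np.float64(421.2), np.float64(224.2)) [29, 56, 90] 0.093 (np.float64(420.4), np.float64(224.7)) [19, 37, 57] 0.077
158 (np.float64(422.4), np.float64(224.6)) [26, 53, 85] 0.085 (np.float64(421.6), np.float64(225.1)) [18, 38, 60] 0.085
162 (np.float64(423.6), np.float64(224.9)) [28, 53, 85] 0.09 (np.float64(422.8), np.float64(225.4)) [20, 38, 58] 0.088
166 (np.float64(424.8), np.float64(225.1)) [28, 53, 84] 0.095 (np.float64(424.0), np.float64(225.6)) [21, 37, 61] 0.075
170 (np.float64(426.0), np.float64(225.2)) [27, 51, 81] 0.095 (np.float64(425.2), np.float64(225.7)) [19, 34, 57] 0.081
174 (np.float64(427.2), np.float64(225.2)) [26, 53, 85] 0.092 (np.float64(426.4), np.float64(225.7)) [21, 40, 62] 0.08
178 (np.float64(428.4), np.float64(225.2)) [25, 54, 87] 0.093 (np.float64(427.6), np.float64(225.7)) [19, 41, 67] 0.075
182 (np.float64(429.6), np.float64(225.1)) [29, 58, 94] 0.094 (np.float64(428.8), np.float64(225.6)) [22, 44, 72] 0.073
186 (np.float64(430.8)
[... 1375 characters left out ...]
loat64(440.0), np.float64(218.2)) [38, 72, 115] 0.093
234 (np.float64(441.5), np.float64(216.7)) [68, 88, 116] 0.098 (np.float64(440.6), np.float64(217.2)) [39, 68, 106] 0.097
238 (np.float64(442.0), np.float64(215.6)) [63, 85, 119] 0.097 (np.float64(441.0), np.float64(216.2)) [32, 62, 100] 0.095
242 (np.float64(442.4), np.float64(214.5)) [63, 87, 117] 0.096 (np.float64(441.4), np.float64(215.1)) [33, 62, 99] 0.087
246 (np.float64(442.7), np.float64(213.4)) [72, 91, 116] 0.095 (np.float64(441.8), np.float64(214.0)) [22, 55, 94] 0.099
side black px [330 187] [336 200] [333.  193.5] proj [333.3 187.5] [333.2 197.7]
top black px [324 213] [331 221] [326.8 217.2] proj [326.5 215. ] [326.3 217.3]
```

View pics/cad.png

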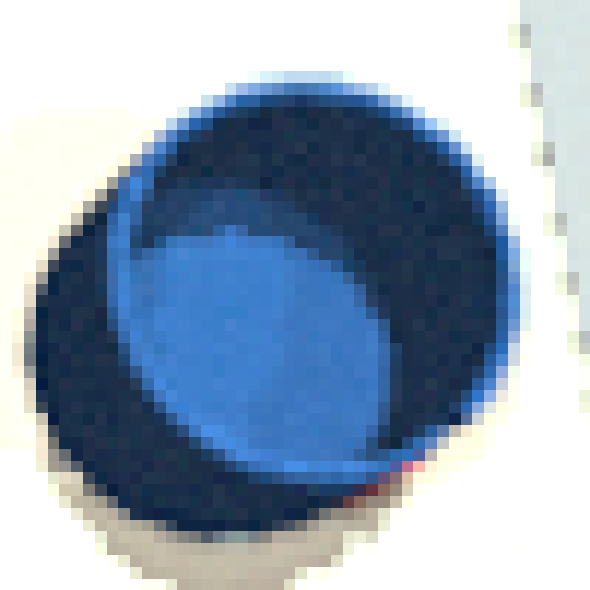

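Run:
```python
from h import *
S={n:dict(np.load(f"{n}0.npz")) for n in("side","top")}
c=np.array([.4915,.0230])
for n,s in S.items():
    cam=-s["R"].T@s["t"]; d=cam[:2]-c; print(n,"cam",cam.round(3),"bearing",np.degrees(np.arctan2(d[1],d[0])).round(1),"half vis",np.degrees(np.arccos(.048/np.hypot(*d))).round(1))
    for a in range(188,226,6):
        print(a,[tuple(np.round(proj(s,[c[0]+.048*np.cos(np.radians(a)),c[1]+.048*np.sin(np.radians(a)),z]),1).tolist()) for z in (.079,.06,.04)])
    C=s["color"].astype(int); D=(C[...,0]-.55*C[...,1]-.55*C[...,2]); C2=C[...,0]/(C[...,2]+1)
    sl=(slice(220,230),slice(424,444)) if n=="top" else (slice(138,172),slice(374,384))
    print((100*(C[...,0]/(C[...,1:].sum(-1)/2+1)))[sl].astype(int))
    if n=="side": print(C[...,2][sl]-C[...,0][sl])
```

```text
side cam [0.241 1.078 0.591] bearing 103.4 half vis 87.5
188 [(379.7, 150.0), (379.2, 155.3), (378.7, 160.8)]
194 [(379.8, 149.3), (379.3, 154.6), (378.8, 160.1)]
200 [(379.7, 148.6), (379.2, 153.9), (378.7, 159.4)]
206 [(379.4, 147.9), (378.9, 153.2), (378.4, 158.7)]
212 [(379.0, 147.3), (378.5, 152.6), (378.0, 158.0)]
218 [(378.4, 146.6), (377.9, 151.9), (377.4, 157.4)]
224 [(377.7, 146.0), (377.2, 151.3), (376.7, 156.7)]
[[115 111 114 110 110 109 113 112 113 113]
 [100 116 112 112 109 110 111 109 111 110]
 [ 40 107  92 107 114 113 111 109 111 110]
 [ 50  36  32  36 100 113 113 110 107 108]
 [ 47  45  50  40  41 114 113 111 111 109]
 [ 50  46  43  55  35 118 112 111 112 112]
 [ 54  57  49  26  57 118 114 110 112 109]
 [ 44  52  57  41  48 100  93 112 112 110]
 [ 50  56  24  40  44  44  30 114 110 109]
 [ 45  51  55  58  46  40 110 111 111 111]
 [ 47  39  49  47  50  54 115 111 111 109]
 [ 46  50  48  48  54  40 112 109 108 114]
 [ 50  37  49  45  39  49 116 111 111 109]
 [ 49  50  56  50  30  61 114 110 112 111]
 [ 30  44  55  53  36  53 113 110 108 107]
 [ 38  53  46  33  62  72 1
[... 2831 characters left out ...]
 108 106
  102 102]
 [ 39  39  39  38  38  34  40  35  51  38  38  33  59  99 108 110 111 105
  101 102]
 [ 38  39  37  43  40  38  39  42  38  33  30  59 105 109 110 109 106 103
  101 101]
 [ 37  39  38  38  38  39  39  37  32  60 149 138 111 109 107 103 102 102
  102 102]
 [ 39  39  39  37  34  35  36  42  97 117 121 116 109 106 102 102 101 101
  102 101]
 [ 43  42  45  35  34  42  89 169 138 113 108 105 103 102 101 101 101 101
  102 102]
 [ 47  46  27  40  74 144 132 112 111 110 106 102 101 101 102 102 102 101
  101 101]
 [ 29  23  73 100 108 111 111 109 103 102 103 102 101 101 101 102 101 102
  102 100]
 [ 83  99 107 106 107 107 107 108 103 101 101 101 102 101 101 102 102 102
  102 101]]
```

Run:
```python
from h import *
from bench import vision
ims=[vision.snapshot("top") for _ in range(8)]
s=ims[0]; C=np.mean([i["color"].astype(np.float32) for i in ims],0)
np.save("topavg.npy",C)
ratio=(C[...,0]/(C[...,2]+1)).astype(np.float32); B=C[...,2].astype(np.float32)
def prof(img,c,a,rs,z=.095):
    uv=np.array([proj(s,[c[0]+r*np.cos(a),c[1]+r*np.sin(a),z]) for r in rs],np.float32)
    return cv2.remap(img,uv[:,0][None],uv[:,1][None],1)[0]
rs=np.arange(.036,.062,.0005); c=np.array([.4915,.0225])
E=[]
for a in range(170,421,5):
    p=prof(ratio,c,np.radians(a),rs); k=np.argmax(p>.75); E.append((a,rs[k]*1000))
E=np.array(E); vis=(E[:,0]>225)
pts=c+np.c_[np.cos(np.radians(E[:,0])),np.sin(np.radians(E[:,0]))]*E[:,1:]/1000
cc,R=circ(pts[vis]); print("rim from silhouette",cc.round(4),R.round(4))
print([(int(a),round(1000*float(np.hypot(*(p-cc))),1)) for a,p in zip(E[:,0],pts)])
for a in range(180,244,3):
    print(a,prof(B,cc,np.radians(a),rs[8::3]).astype(int).tolist())
```

```text
rim from silhouette [0.4918 0.0226] 0.0486
[(170, 55.7), (175, 53.3), (180, 50.8), (185, 49.3), (190, 48.3), (195, 47.3), (200, 47.3), (205, 46.8), (210, 46.3), (215, 46.3), (220, 47.8), (225, 48.3), (230, 48.8), (235, 48.2), (240, 48.2), (245, 47.7), (250, 48.7), (255, 48.7), (260, 48.7), (265, 48.6), (270, 48.6), (275, 48.6), (280, 48.6), (285, 49.0), (290, 49.0), (295, 48.5), (300, 49.0), (305, 48.9), (310, 48.9), (315, 48.9), (320, 48.9), (325, 48.8), (330, 48.8), (335, 48.8), (340, 48.8), (345, 48.8), (350, 48.3), (355, 48.2), (360, 48.2), (365, 48.7), (370, 48.2), (375, 48.2), (380, 47.7), (385, 48.2), (390, 48.2), (395, 48.2), (400, 48.2), (405, 48.2), (410, 48.7), (415, 49.8), (420, 50.3)]
180 [104, 101, 112, 120, 107, 91, 63, 47, 43, 54, 71, 82, 89, 104, 119]
183 [101, 94, 104, 120, 108, 93, 62, 42, 51, 64, 79, 87, 90, 98, 112]
186 [94, 85, 90, 108, 103, 84, 60, 38, 52, 68, 87, 107, 116, 126, 137]
189 [76, 71, 75, 95, 103, 82, 63, 57, 62, 77, 99, 125, 141, 146, 146]
192 [57, 55, 71, 88, 96, 82, 66, 66, 76, 97, 117, 134, 144, 145, 145]
195 [44, 40, 66, 94, 91, 83, 83, 93, 105
[... 536 characters left out ...]
42, 143, 143, 143]
219 [41, 47, 57, 67, 78, 95, 114, 124, 129, 133, 138, 143, 144, 144, 144]
222 [41, 45, 64, 87, 104, 114, 120, 125, 131, 138, 143, 144, 144, 144, 143]
225 [40, 48, 64, 91, 113, 123, 127, 128, 130, 135, 141, 144, 144, 144, 143]
228 [41, 43, 66, 94, 113, 126, 127, 126, 128, 135, 140, 143, 144, 144, 143]
231 [40, 48, 64, 88, 110, 120, 124, 127, 133, 137, 142, 144, 143, 143, 143]
234 [41, 44, 60, 85, 106, 117, 125, 131, 137, 142, 144, 144, 143, 143, 142]
237 [39, 39, 64, 90, 107, 121, 127, 133, 139, 143, 143, 143, 143, 143, 143]
240 [40, 50, 69, 89, 110, 120, 125, 133, 140, 142, 144, 144, 143, 143, 143]
243 [42, 48, 64, 87, 108, 121, 130, 137, 141, 143, 144, 143, 143, 143, 143]
```

Mark angle comes out near 205° and tab angle near 131.5°, so the lids need about +73.5° of yaw. Lids are at about (0.5045, 0.295) and the caddy at about (0.4915, 0.0235). Moving over the knob now.

```bash
python3 -m crank '[[0,[-0.03,-0.008,0],[0,0,0]],[0,[-0.045,-0.0125,0],[0,0,0]],[0,[-0.045,-0.0125,0],[0,0,0]],[0,[-0.045,-0.0125,0],[0,0,0]],[0,[-0.045,-0.0125,0],[0,0,0]],[0,[-0.045,-0.0125,0],[0,0,0]],[0,[-0.045,-0.0125,0],[0,0,0]],[0,[-0.045,-0.0125,0],[0,0,0]]]'
python3 -m crank '[[0,[-0.035,-0.01,0],[0,0,0]],[0,[0,0,0],[0,0,8]],[0,[0,0,0],[0,0,8]],[0,[0,0,0],[0,0,8]],[0,[0,0,0],[0,0,8]],[0,[0,0,0],[0,0,8]],[0,[0,0,0],[0,0,8]],[0,[0,0,0],[0,0,8]]]'
cat >> h.py <<'E'
def need(obs,X):
    "shift in tool axes to bring the TCP to X (world)"
    from scipy.spatial.transform import Rotation as Ro
    R=Ro.from_euler("xyz",obs["ee_rot"]).as_matrix()
    return (R.T@(np.asarray(X)-obs["tool_pos"])).round(4)
E
python3 -c "
from h import *
from bench import robot
o=robot.get_obs();print(need(o,[.5045,.295,.06]),np.degrees(o['ee_rot']).round(2),o['joint_positions'].round(2),o['time'])"
```

```text
time: 1.3
tool_pos: [0.4763, 0.3151, 0.2057]
ee_rot: [3.141, 0.0, 2.808]
wrist_force: [0.1, 0.5, 0.0]
width: 0.094
finger_force: 0.0
time: 2.1
tool_pos: [0.5047, 0.2955, 0.2055]
ee_rot: [3.142, -0.0, 1.825]
wrist_force: [-0.0, 0.7, 0.4]
width: 0.0939
finger_force: 0.0
[-0.0004 -0.0003  0.1455] [180.    -0.   104.54] [0.43 0.16 1.28 0.   1.69 0.18] 2.1
```

```bash
python3 -m crank '[[0,[0,0,0.025],[0,0,0]],[0,[0,0,0.03],[0,0,0]],[0,[0,0,0.03],[0,0,0]],[0,[0,0,0.03],[0,0,0]],[0,[0,0,0.015],[0,0,0]],[0,[0,0,0.01],[0,0,0]],[0,[0,0,0.005],[0,0,0]],[0,[0,0,0],[0,0,0]]]'
python3 - <<'E'
from h import *
from bench import robot,vision
o=robot.get_obs();print(o['tool_pos'],o['wrist_force'])
a=[vision.snapshot(n)["color"][:,:,::-1] for n in("side","top")]
a=[cv2.resize(a[0][150:250,280:400],(480,400)),cv2.resize(a[1][180:260,290:350],(300,400))]
cv2.imwrite("pics/grip.png",np.hstack(a))
E
```

```text
time: 2.9
tool_pos: [0.505, 0.2956, 0.0609]
ee_rot: [3.141, -0.0, 1.83]
wrist_force: [-0.1, -0.9, 0.1]
width: 0.0937
finger_force: 0.0
[0.50504788 0.29564521 0.0609393 ] [-0.09088528 -0.93906884  0.08789326]
```

View pics/grip.png

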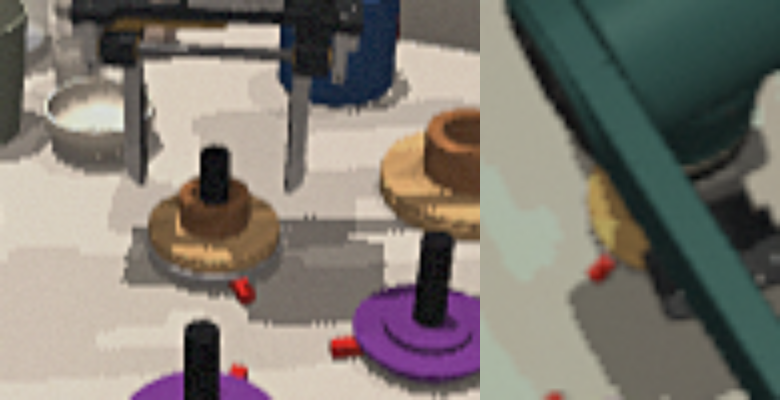

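Side crop: the fingers straddle the knob at crop (215,175), evenly spaced at (135,180) and (293,185), with the tips just above the collar. Closing.

```bash
python3 -m crank '[[0.9,[0,0,0.001],[0,0,0]],[0.9,[0,0,0],[0,0,0]],[0.9,[0,0,0],[0,0,0]],[0.9,[0,0,0],[0,0,0]],[0.9,[0,0,0],[0,0,0]],[0.9,[0,0,0],[0,0,0]],[0.9,[0,0,0],[0,0,0]],[0.9,[0,0,0],[0,0,0]]]'
python3 -m crank '[[0.9,[0,0,0],[0,0,0]],[0.9,[0,0,-0.002],[0,0,0]],[0.9,[0,0,-0.005],[0,0,0]],[0.9,[0,0,-0.015],[0,0,0]],[0.9,[0,0,-0.025],[0,0,0]],[0.9,[0,0,-0.03],[0,0,0]],[0.9,[0,0,-0.03],[0,0,0]],[0.9,[0,0,-0.023],[0,0,0]]]'
```

```text
time: 3.8
tool_pos: [0.5047, 0.2955, 0.0595]
ee_rot: [-3.142, -0.0, 1.83]
wrist_force: [0.4, 0.0, -1.0]
width: 0.0337
finger_force: 0.0
time: 4.6
tool_pos: [0.5052, 0.2957, 0.193]
ee_rot: [3.138, -0.001, 1.83]
wrist_force: [0.3, 0.0, -1.8]
width: 0.0195
finger_force: 30.0
```

Run:
```python
from h import *
from bench import robot,vision
o=robot.get_obs();print(o['tool_pos'],o['wrist_force'],o['width'],o['finger_force'])
s=vision.snapshot("side"); np.savez("side1.npz",**s)
cv2.imwrite("pics/lift.png",cv2.resize(s["color"][110:250,270:410,::-1],(560,560)))
```

```text
[0.50516494 0.29573953 0.19302356] [ 0.34021964  0.02201077 -1.7828478 ] 0.019518288129824382 29.976889193058014
```

View pics/lift.png

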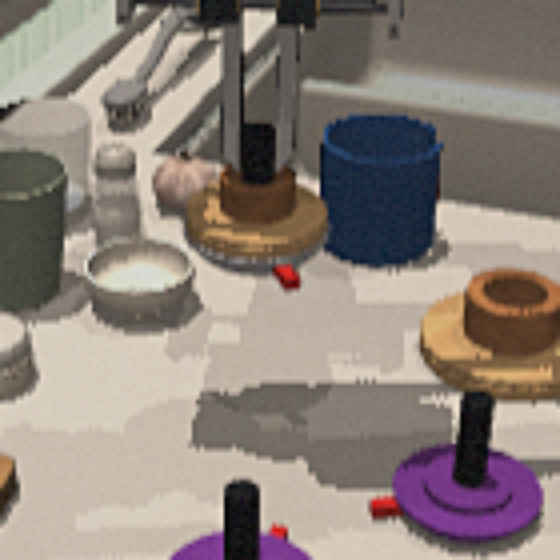

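The pair hangs level from the knob, with the tab at side pixel (342,179) and the fingertips just above the collar. Next I'll get the lid height and tab angle.

```bash
cat > tab.py <<'E'
from h import *
from bench import robot,vision
from scipy.optimize import least_squares
import sys
s=vision.snapshot("side"); o=robot.get_obs()
m=mask(s,"red").astype(np.uint8); k,l,st,c=cv2.connectedComponentsWithStats(m)
print([(int(st[i,4]),c[i].round(1).tolist()) for i in range(1,k) if st[i,4]>2])
x,y=o["tool_pos"][:2]; u=np.array(eval(sys.argv[1])) # tab pixel
# unknown tab angle and tab height, mid visible tab radius 53 mm about the tool axis
f=lambda q: np.array(proj(s,[x+.053*np.cos(q[0]),y+.053*np.sin(q[0]),q[1]]))-u
r=least_squares(f,[np.radians(float(sys.argv[2])),.14],x_scale=[.1,.02]); print("tab ang",np.degrees(r.x[0]).round(1),"z",r.x[1].round(4),"res",np.abs(r.fun).max().round(2),"yaw",np.degrees(o["ee_rot"][2]).round(2),"tcp",o["tool_pos"].round(4))
E
python3 tab.py "[341.8,178.8]" 131
python3 -c "
from h import *
from bench import robot
o=robot.get_obs();print(need(o,[.4915,.0235,.2]))"
```

```text
[(22, [341.0, 177.1]), (27, [365.9, 236.6]), (8, [339.5, 242.2])]
tab ang 134.4 z 0.1402 res 0.0 yaw 104.88 tcp [0.5069 0.2965 0.1955]
[-0.2599 -0.0849 -0.0059]
```

```bash
python3 -m crank '[[0.9,[-0.01,-0.003,0],[0,0,0]],[0.9,[-0.03,-0.01,0],[0,0,0]],[0.9,[-0.04,-0.013,0],[0,0,0]],[0.9,[-0.04,-0.013,0],[0,0,0]],[0.9,[-0.04,-0.013,0],[0,0,0]],[0.9,[-0.04,-0.013,0],[0,0,0]],[0.9,[-0.035,-0.012,0],[0,0,0]],[0.9,[-0.02,-0.006,0],[0,0,0]]]'
python3 -m crank '[[0.9,[-0.005,-0.002,0],[0,0,-3]],[0.9,[0,0,0],[0,0,-7]],[0.9,[0,0,0],[0,0,-8]],[0.9,[0,0,0],[0,0,-8]],[0.9,[0,0,0],[0,0,-8]],[0.9,[0,0,0],[0,0,-8]],[0.9,[0,0,0],[0,0,-8]],[0.9,[0,0,0],[0,0,-8]]]'
python3 -m crank '[[0.9,[0,0,0],[0,0,-8]],[0.9,[0,0,0],[0,0,-5]],[0.9,[0,0,0],[0,0,-2.5]],[0.9,[0,0,0],[0,0,0]],[0.9,[0,0,0],[0,0,0]]]'
python3 - <<'E'
from h import *
from bench import robot,vision
o=robot.get_obs();print(o['tool_pos'],np.degrees(o['ee_rot']),o['joint_positions'].round(2),need(o,[.4915,.0235,.2]))
s=vision.snapshot("side");t=vision.snapshot("top"); np.savez("side2.npz",**s); np.savez("top2.npz",**t)
cv2.imwrite("pics/over.png",np.hstack([cv2.resize(s["color"][80:200,310:430,::-1],(400,400)),cv2.resize(t["color"][150:270,370:490,::-1],(400,400))]))
E
```

```text
time: 5.5
tool_pos: [0.4878, 0.0245, 0.187]
ee_rot: [-3.137, -0.0, 1.827]
wrist_force: [0.6, 1.3, -2.2]
width: 0.0194
finger_force: 30.0
time: 6.3
tool_pos: [0.4875, 0.0218, 0.1868]
ee_rot: [-3.14, -0.005, 2.848]
wrist_force: [-0.5, -0.5, -2.0]
width: 0.0194
finger_force: 30.0
time: 6.8
tool_pos: [0.4882, 0.022, 0.1878]
ee_rot: [3.142, -0.003, 3.112]
wrist_force: [-0.4, 0.4, -1.7]
width: 0.0194
finger_force: 30.0
[0.48818769 0.0220325  0.18781752] [ 1.79999664e+02 -1.79185638e-01  1.78296229e+02] [-0.07 -0.04  1.54 -0.    1.65 -1.61] [-0.0032  0.0016 -0.0122]
```

View pics/over.png

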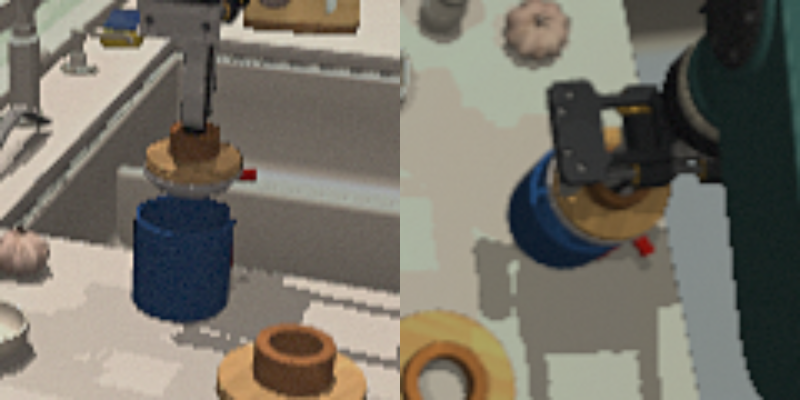

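Over the caddy: the tab is at side (384,132) and top about (443,223), next to the notch side. The lid looks a few mm off centre, so I'll measure it against the caddy in the same views.

```bash
cat > rel.py <<'E'
from h import *
import sys
def cap(s,win,z):
    u0,u1,v0,v1=win; w=np.zeros((400,640),bool); w[v0:v1,u0:u1]=1
    h=cv2.cvtColor(s["color"],cv2.COLOR_RGB2HSV).astype(int)
    m=mask(s,"wood")&w; k,l,st,c=cv2.connectedComponentsWithStats(m.astype(np.uint8)); i=1+np.argmax(st[1:,4]); ys,xs=np.where(l==i)
    return xs.min(),xs.max(),ys.min(),ys.max()
s=dict(np.load("side2.npz"));t=dict(np.load("top2.npz"))
e=cap(s,(345,390,110,150),0); print("side cap px",e)
b=mask(s,"blue"); b[:134]=0;b[:,:340]=0;b[:,395:]=0
rows=[(r,np.where(b[r])[0].min(),np.where(b[r])[0].max()) for r in (150,155,160)]; print("caddy",rows)
# side: horizontal edge columns -> bearing mid of silhouette; compare lateral offset perpendicular to view
P=cloud(s)
cam=-s["R"].T@s["t"]
for nm,uc,z,v in (("cap",(e[0]+e[1])/2,.148,130),("caddy",np.mean([(r[1]+r[2])/2 for r in rows]),.06,155)):
    X=ray(s,uc,v,z); d=X[:2]-cam[:2]; print(nm,uc,"bearing",np.degrees(np.arctan2(d[1],d[0])).round(3))
d=np.array([.4915,.0235])-cam[:2]; print("1deg =",np.radians(1)*np.hypot(*d)*1000,"mm along", np.array([-d[1],d[0]])/np.hypot(*d))
for n,s_ in (("side",s),("top",t)):
    m=mask(s_,"red").astype(np.uint8); k,l,st,c=cv2.connectedComponentsWithStats(m); print(n,[(int(st[i,4]),c[i].round(1).tolist()) for i in range(1,k) if st[i,4]>1])
    for a in (200,205,210):
        for z in (.13,.136): print(n,a,z,np.round(proj(s_,[.488+.053*np.cos(np.radians(a)),.022+.053*np.sin(np.radians(a)),z]),1))
p=cloud(t); m=mask(t,"wood"); m[:,:410]=0; m[:185]=0;m[240:]=0; print(np.percentile(p[m],[2,25,50,75,98],axis=0).round(3).tolist())
E
python3 rel.py
```

```text
side cap px (np.int64(354), np.int64(381), np.int64(121), np.int64(134))
caddy [(150, np.int64(350), np.int64(379)), (155, np.int64(350), np.int64(378)), (160, np.int64(350), np.int64(378))]
cap 367.5 bearing -76.875
caddy 364.1666666666667 bearing -76.613
1deg = 18.91199551856259 mm along [0.97292531 0.23111975]
side [(8, [384.5, 131.5]), (24, [365.8, 236.3]), (7, [339.7, 242.4])]
side 200 0.13 [383.8 133.9]
side 200 0.136 [384.  132.1]
side 205 0.13 [383.6 133.3]
side 205 0.136 [383.8 131.5]
side 210 0.13 [383.2 132.7]
side 210 0.136 [383.4 130.9]
top [(17, [442.9, 223.4]), (9, [285.3, 244.7]), (8, [304.8, 260.4])]
top 200 0.13 [440.5 224.4]
top 200 0.136 [441.2 224. ]
top 205 0.13 [441.9 223.5]
top 205 0.136 [442.7 223.1]
top 210 0.13 [443.3 222.6]
top 210 0.136 [444.1 222.1]
[[0.445, -0.015, 0.152], [0.455, 0.006, 0.156], [0.463, 0.021, 0.158], [0.472, 0.042, 0.159], [0.528, 0.079, 0.328]]
```

```bash
python3 -m crank '[[0.9,[-0.002,0.001,0],[0,0,0]],[0.9,[-0.002,0.0005,0],[0,0,0]],[0.9,[0,0,0.005],[0,0,0]],[0.9,[0,0,0.01],[0,0,0]],[0.9,[0,0,0.006],[0,0,0]],[0.9,[0,0,0.003],[0,0,0]],[0.9,[0,0,0],[0,0,0]],[0.9,[0,0,0],[0,0,0]]]'
python3 - <<'E'
from h import *
from bench import robot,vision
o=robot.get_obs();print(o['tool_pos'],need(o,[.4925,.0235,.16]))
s=vision.snapshot("side");t=vision.snapshot("top"); np.savez("side2.npz",**s); np.savez("top2.npz",**t)
E
python3 rel.py | egrep 'px|caddy|cap|^side \[|^top \['
```

```text
time: 7.7
tool_pos: [0.4933, 0.0238, 0.1655]
ee_rot: [3.141, 0.0, 3.113]
wrist_force: [-0.2, 0.2, -3.3]
width: 0.0195
finger_force: 30.0
[0.49331017 0.02377508 0.16548116] [ 0.0008 -0.0003  0.0055]
side cap px (np.int64(352), np.int64(379), np.int64(128), np.int64(141))
caddy [(150, np.int64(350), np.int64(379)), (155, np.int64(351), np.int64(378)), (160, np.int64(350), np.int64(378))]
cap 365.5 bearing -76.547
caddy 364.3333333333333 bearing -76.641
side [(11, [382.0, 138.1]), (25, [365.8, 236.5]), (7, [339.7, 242.4])]
top [(16, [439.1, 223.0]), (10, [285.3, 244.8]), (8, [304.8, 260.4])]
```

```bash
python3 -m crank '[[0.9,[0.001,0,0.003],[0,0,0]],[0.9,[0,0,0.004],[0,0,0]],[0.9,[0,0,0.004],[0,0,0]],[0.9,[0,0,0.003],[0,0,0]],[0.9,[0,0,0],[0,0,0]]]'
python3 -m crank '[[0.9,[0,0,0.002],[0,0,0]],[0.9,[0,0,0.002],[0,0,0]],[0.9,[0,0,0],[0,0,0]]]'
python3 - <<'E'
from h import *
from bench import robot,vision
o=robot.get_obs();print(o['tool_pos'],o['wrist_force'],o['wrist_torque'])
s=vision.snapshot("side");t=vision.snapshot("top"); np.savez("side2.npz",**s); np.savez("top2.npz",**t)
cv2.imwrite("pics/low.png",np.hstack([cv2.resize(s["color"][100:190,320:410,::-1],(400,400)),cv2.resize(t["color"][165:255,385:475,::-1],(400,400))]))
E
```

```text
time: 8.3
tool_pos: [0.4918, 0.0238, 0.1506]
ee_rot: [3.141, -0.002, 3.113]
wrist_force: [-0.5, 0.6, -3.4]
width: 0.0195
finger_force: 30.0
time: 8.6
tool_pos: [0.4922, 0.0238, 0.1472]
ee_rot: [3.141, -0.0, 3.113]
wrist_force: [0.1, -0.1, -2.1]
width: 0.0191
finger_force: 30.0
[0.49217992 0.02381315 0.14718959] [ 0.12494116 -0.14625376 -2.07438968] [ 0.0267413  -0.02980063  0.01598157]
```

View pics/low.png

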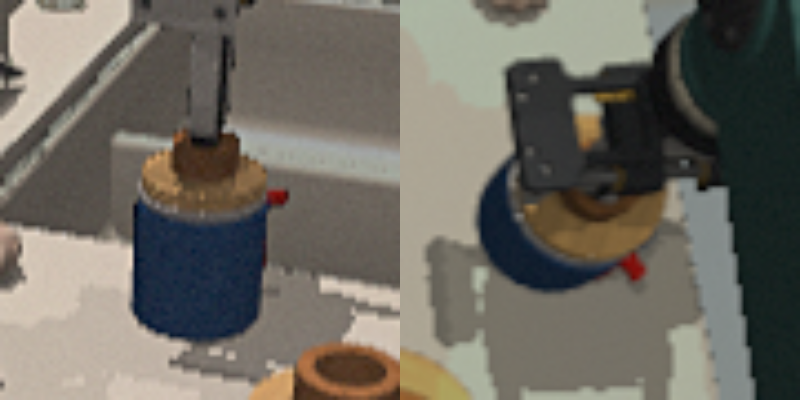

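The plug is entering the mouth and the tab (side crop (278,197), top crop (632,266)) is above the red stripe. It's a few mm from home, so I'll continue by small steps while watching the force.

```bash
python3 -m crank '[[0.9,[0,0,0.001],[0,0,0]],[0.9,[0,0,0.001],[0,0,0]],[0.9,[0,0,0],[0,0,0]]]'; python3 -m crank '[[0.9,[0,0,0.001],[0,0,0]],[0.9,[0,0,0],[0,0,0]]]'; python3 -m crank '[[0.9,[0,0,0.001],[0,0,0]],[0.9,[0,0,0],[0,0,0]]]' ; python3 -c "
from bench import robot
o=robot.get_obs();print(o['tool_pos'],o['wrist_force'],o['wrist_torque'])"
```

```text
time: 9.0
tool_pos: [0.4922, 0.0238, 0.1453]
ee_rot: [3.141, -0.0, 3.113]
wrist_force: [0.2, -0.6, -1.6]
width: 0.0193
finger_force: 30.0
time: 9.2
tool_pos: [0.4922, 0.0238, 0.1444]
ee_rot: [3.141, -0.0, 3.113]
wrist_force: [-1.0, 0.4, -2.8]
width: 0.0195
finger_force: 30.0
time: 9.4
tool_pos: [0.4923, 0.0238, 0.1434]
ee_rot: [3.141, -0.0, 3.113]
wrist_force: [0.1, -0.6, -2.9]
width: 0.0193
finger_force: 30.0
[0.49226927 0.02380634 0.14336651] [ 0.06948052 -0.56522404 -2.93433206] [-0.00582935  0.01176019  0.01945568]
```

```bash
python3 -m crank '[[0.9,[0,0,0.001],[0,0,0]],[0.9,[0,0,0],[0,0,0]]]'|egrep 'pos|for'; python3 -m crank '[[0.9,[0,0,0.001],[0,0,0]],[0.9,[0,0,0],[0,0,0]]]'|egrep 'pos|for'; python3 -m crank '[[0.9,[0,0,0.001],[0,0,0]],[0.9,[0,0,0],[0,0,0]]]'|egrep 'pos|for'
```

```text
tool_pos: [0.4925, 0.0239, 0.1432]
wrist_force: [-0.9, 0.6, 0.7]
finger_force: 30.0
tool_pos: [0.4926, 0.024, 0.1431]
wrist_force: [-3.8, 0.9, 5.3]
finger_force: 30.0
tool_pos: [0.4927, 0.024, 0.143]
wrist_force: [-3.7, 1.4, 9.6]
finger_force: 30.0
```

```bash
python3 -m crank '[[0.9,[0,0,-0.002],[0,0,0]],[0.9,[0,0,-0.0005],[0,0,0]],[0.9,[0,0,0],[0,0,0]]]'|egrep 'pos|for'
python3 - <<'E'
from h import *
from bench import robot,vision
s=vision.snapshot("side");t=vision.snapshot("top"); np.savez("side2.npz",**s); np.savez("top2.npz",**t)
for n,q in (("side",s),("top",t)):
    P=cloud(q); m=mask(q,"wood")
    w=(np.abs(P[...,0]-.4915)<.05)&(np.abs(P[...,1]-.0235)<.05)&(P[...,2]>.08)&(P[...,2]<.16)
    z=P[m&w][:,2]; h,e=np.histogram(z,np.arange(.09,.15,.003)); print(n,h.tolist())
    k,l,st,c=cv2.connectedComponentsWithStats(mask(q,"red").astype(np.uint8)); print([(int(st[i,4]),c[i].round(1).tolist()) for i in range(1,k) if st[i,4]>1])
    for a in (200,206,212):print(a,[np.round(proj(q,[.4915+.053*np.cos(np.radians(a)),.0235+.053*np.sin(np.radians(a)),z]),1).tolist() for z in (.09,.1)])
E
```

```text
tool_pos: [0.4927, 0.0238, 0.1432]
wrist_force: [-0.3, 0.9, 1.0]
finger_force: 30.0
side [0, 0, 0, 1, 16, 18, 70, 83, 2, 0, 0, 1, 0, 0, 2, 4, 0, 0, 0]
[(10, [381.8, 144.9]), (26, [365.8, 236.5]), (7, [339.7, 242.4])]
200 [[381.5, 145.5], [381.8, 142.7]]
206 [[381.2, 144.8], [381.5, 141.9]]
212 [[380.7, 144.1], [381.0, 141.2]]
top [0, 0, 1, 0, 4, 4, 38, 166, 58, 1, 0, 0, 0, 0, 1, 2, 1, 0, 0]
[(15, [436.6, 224.8]), (10, [285.1, 244.7]), (8, [304.8, 260.4])]
200 [[435.0, 225.7], [436.1, 225.1]]
206 [[436.7, 224.7], [437.8, 224.1]]
212 [[438.2, 223.6], [439.4, 222.9]]
```

Everything agrees: the cap top is at z≈0.112, and the tab is at z≈0.09, about 205°. The inner lid is home, so I'll release the knob.

```bash
python3 -m crank '[[0.5,[0,0,0],[0,0,0]],[0,[0,0,0],[0,0,0]],[0,[0,0,0],[0,0,0]],[0,[0,0,0],[0,0,0]],[0,[0,0,0],[0,0,0]],[0,[0,0,0],[0,0,0]],[0,[0,0,0],[0,0,0]],[0,[0,0,0],[0,0,0]]]'
python3 -m crank '[[0,[0,0,0],[0,0,0]],[0,[0,0,0],[0,0,0]],[0,[0,0,0],[0,0,0]]]'
python3 - <<'E'
from h import *
from bench import robot,vision
o=robot.get_obs(); print(o["tool_pos"],need(o,[.4925,.0235,.116]))
s=vision.snapshot("side");t=vision.snapshot("top"); np.savez("side2.npz",**s); np.savez("top2.npz",**t)
cv2.imwrite("pics/rel.png",np.hstack([cv2.resize(s["color"][100:190,320:410,::-1],(400,400)),cv2.resize(t["color"][165:255,385:475,::-1],(400,400))]))
E
python3 rel.py | egrep 'px|caddy|cap|^side \[|^top \['
```

```text
time: 11.2
tool_pos: [0.4923, 0.0238, 0.143]
ee_rot: [3.142, 0.0, 3.113]
wrist_force: [0.3, -0.1, -0.1]
width: 0.0801
finger_force: 0.0
time: 11.5
tool_pos: [0.4923, 0.0238, 0.143]
ee_rot: [3.142, 0.0, 3.113]
wrist_force: [0.6, -1.0, -0.2]
width: 0.0939
finger_force: 0.0
[0.4922964  0.02379489 0.14297934] [-0.0002 -0.0003  0.027 ]
side cap px (np.int64(352), np.int64(379), np.int64(135), np.int64(148))
caddy [(150, np.int64(350), np.int64(379)), (155, np.int64(351), np.int64(378)), (160, np.int64(350), np.int64(378))]
cap 365.5 bearing -76.547
caddy 364.3333333333333 bearing -76.641
side [(10, [381.8, 144.9]), (26, [366.0, 236.5]), (8, [339.5, 242.2])]
top [(15, [436.6, 224.8]), (9, [285.2, 244.6]), (8, [304.8, 260.4])]
```

View pics/rel.png

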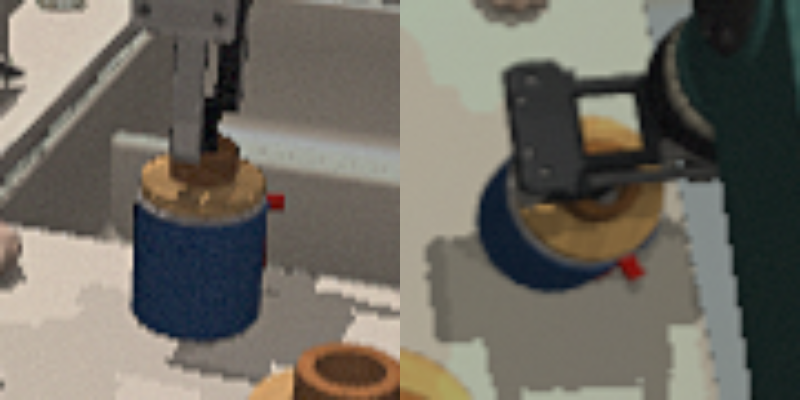

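The pair is seated with the tab in the notch, side (382,145), and the fingers are open. Going down to the collar and gripping.

```bash
python3 -m crank '[[0,[0,0,0.006],[0,0,0]],[0,[0,0,0.008],[0,0,0]],[0,[0,0,0.007],[0,0,0]],[0,[0,0,0.004],[0,0,0]],[0,[0,0,0],[0,0,0]]]'|egrep 'pos|for'
python3 -m crank '[[0.7,[0,0,0],[0,0,0]],[0.7,[0,0,0],[0,0,0]],[0.7,[0,0,0],[0,0,0]],[0.7,[0,0,0],[0,0,0]],[0.7,[0,0,0],[0,0,0]],[0.7,[0,0,0],[0,0,0]],[0.7,[0,0,0],[0,0,0]],[0.7,[0,0,0],[0,0,0]]]'
python3 -m crank '[[0.7,[0,0,0],[0,0,0]],[0.7,[0,0,0],[0,0,0]],[0.7,[0,0,0],[0,0,0]]]'
```

```text
tool_pos: [0.4916, 0.0238, 0.1167]
wrist_force: [0.4, 1.0, 0.0]
finger_force: 0.0
time: 12.9
tool_pos: [0.4923, 0.0238, 0.1181]
ee_rot: [3.142, 0.0, 3.113]
wrist_force: [-0.1, 0.8, -0.1]
width: 0.0476
finger_force: 30.0
time: 13.2
tool_pos: [0.4924, 0.0237, 0.1181]
ee_rot: [-3.142, 0.0, 3.113]
wrist_force: [-0.4, -1.3, 1.1]
width: 0.0478
finger_force: 30.0
```

```bash
python3 -m crank '[[0.7,[0,0,-0.003],[0,0,0]],[0.7,[0,0,-0.005],[0,0,0]],[0.7,[0,0,-0.006],[0,0,0]],[0.7,[0,0,-0.006],[0,0,0]],[0.7,[0,0,0],[0,0,0]]]'
python3 -m crank '[[0.7,[0,0,-0.01],[0,0,0]],[0.7,[0,0,-0.015],[0,0,0]],[0.7,[0,0,-0.015],[0,0,0]],[0.7,[0,0,-0.015],[0,0,0]],[0.7,[0,0,-0.015],[0,0,0]],[0.7,[0,0,-0.015],[0,0,0]],[0.7,[0,0,-0.01],[0,0,0]],[0.7,[0,0,-0.005],[0,0,0]]]'
python3 -m crank '[[0.7,[0,0,0],[0,0,0]],[0.7,[0,0,0],[0,0,0]],[0.7,[0,0,0],[0,0,0]],[0.7,[0,0,0],[0,0,0]]]'
python3 - <<'E'
from h import *
from bench import robot,vision
s=vision.snapshot("side");t=vision.snapshot("top")
cv2.imwrite("pics/end.png",np.hstack([cv2.resize(s["color"][70:190,310:430,::-1],(400,400)),cv2.resize(t["color"][130:270,350:490,::-1],(400,400))]))
q=s;k,l,st,c=cv2.connectedComponentsWithStats(mask(q,"red").astype(np.uint8)); print([(int(st[i,4]),c[i].round(1).tolist()) for i in range(1,k) if st[i,4]>1])
E
```

```text
time: 13.7
tool_pos: [0.4931, 0.0238, 0.1395]
ee_rot: [-3.142, 0.003, 3.113]
wrist_force: [0.1, 0.2, -2.0]
width: 0.0479
finger_force: 30.0
time: 14.5
tool_pos: [0.4928, 0.0238, 0.2396]
ee_rot: [3.142, 0.002, 3.113]
wrist_force: [-0.9, -0.9, -1.3]
width: 0.0477
finger_force: 30.0
time: 14.9
tool_pos: [0.492, 0.0238, 0.2371]
ee_rot: [3.141, -0.002, 3.113]
wrist_force: [-0.2, -0.2, 0.1]
width: 0.0478
finger_force: 30.0
[(10, [381.8, 144.9]), (25, [365.8, 236.4]), (8, [339.5, 242.2])]
```

View pics/end.png

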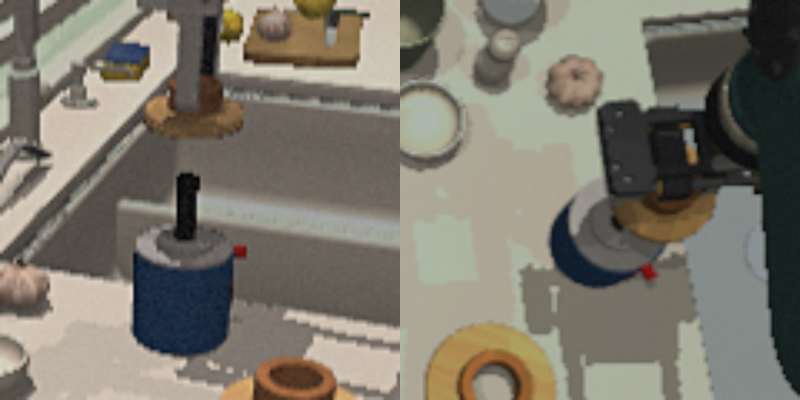

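The outer lid is held at side crop (194,115), well clear above the knob top at (187,178). The inner lid is still seated: its tab hasn't moved from (381.8,144.9). Handing in.

```bash
python3 -c "
from bench import robot
print(robot.close_job())"
```

```text
the job is handed in; nothing more can be done
None
```

The job is handed in at about 15 s: the inner lid is seated on the caddy with its tab in the notch, and the outer lid is held about 50 mm clear above the knob.

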